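# Put the clockmaker's parts trays back in a row under the bench riser

### The job

Put the parts trays away under the riser, in whichever order suits: push home the one that stands part way out, and slide the one lying on the bench into the empty bay, knob end outwards. When you are done all four trays stand side by side with their fronts flush with the front ends of the riser's uprights. Keep the trays level so that the clock parts stay in order, and leave the bottle, the jar, the clock movement and the pliers where they are.

Things in the scene. Friction and masses are not known exactly. Their poses are not given: they have to be found in the camera images.
- riser: Fixed dark wooden shelf, 434 mm wide (y), 125 deep (x), 62 high (rear lip 70), open front towards the robot. Five uprights 10 mm thick, half-round front ends, make four bays. No bottom: trays slide on the bench. Its top is set back 25 mm from the uprights' front ends. Origin: bench level, middle of the line through the uprights' front ends; x into the bays, y left along the row, z up.
- bay0 (a point): Mouth of the rightmost bay (riser y = -154.5 mm): point at bench level, mid-width, on the front line of the uprights. Each bay is 93 mm wide and 48 mm high inside, pitch 103 mm; a back board stops a tray 2 mm past flush.
- bay1 (a point): The same point of the second bay from the right (riser y = -51.5 mm).
- bay2 (a point): The same point of the third bay from the right (riser y = +51.5 mm).
- bay3 (a point): The same point of the leftmost bay (riser y = +154.5 mm).
- tray_a: Open wooden parts tray, 88 mm wide, 110 long, walls 36 high, 5 thick; front 10 thick, 42 high, with a knob (16 diameter, 18 out, centre 23 above the bench, mid-width). Clock parts fixed in it; 0.3 to 0.6 kg. Stowed in a bay. Origin: underside of the front face, mid-width; x from front to back of the tray, y left, z up. Stowed, the origin lies at its bay's mouth point.
- tray_b: Same tray with brass barrels, stowed in another bay. Same origin and axes.
- tray_c: Same tray, in a third bay, standing 25 to 40 mm out. Same origin and axes.
- tray_d: Same tray, lying on the bench 70 to 95 mm in front of the riser, knob end towards the robot, at any place along the row (it may stand before tray_c) and turned up to 0.3 rad. Same origin and axes. It belongs in the one bay that has no tray.
- oil_bottle: Amber bottle, 32 mm diameter, 75 mm high, standing on the rear half of the riser's top. Origin under its centre. To be left alone.
- jar: Glass jar with a steel lid, 48 mm diameter, 55 mm high, standing on the rear half of the riser's top. Origin under its centre. To be left alone.
- movement: Brass clock movement on a plywood frame, 130 by 125 mm, 100 mm high, on the bench to the right. Origin under its centre. To be left alone.
- pliers: Pliers with yellow handles, 160 mm long, 14 mm high, lying on the bench to the left. Origin under the pivot. To be left alone.
Mind the look-alikes: they are no part of the job. Leave any green look-alike of the tray_d alone. Leave any blue look-alike of the tray_b alone.

How it is judged (in metres and radians):
At the end, for the whole second after the job is handed in: All four trays are in the riser: each tray's front is within 4 mm of the riser's front line and knob end outwards, each stands on the bench (within 4 mm) within the row, square to the riser within 0.06 rad, level within 0.05 rad and at rest. Since each bay takes one tray, every bay is filled (x of tray_a in the frame of riser between -0.004 and 0.004 m and y of tray_a in the frame of riser between -0.2 and 0.2 m and height (world z) of each of tray_a, tray_b, tray_c, tray_d below 0.004 m and angle between the x axis of each of tray_a, tray_b, tray_c, tray_d and the x axis of riser, either way round below 0.06 rad and angle between each of tray_a, tray_b, tray_c, tray_d's own z axis and vertical below 0.05 rad and linear speed of each of tray_a, tray_b, tray_c, tray_d below 0.01 m/s and x of tray_b in the frame of riser between -0.004 and 0.004 m and y of tray_b in the frame of riser between -0.2 and 0.2 m and x of tray_c in the frame of riser between -0.004 and 0.004 m and y of tray_c in the frame of riser between -0.2 and 0.2 m and x of tray_d in the frame of riser between -0.004 and 0.004 m and y of tray_d in the frame of riser between -0.2 and 0.2 m); the robot touches nothing.
It fails at once if a tray is tilted by more than 0.35 rad (20 degrees) (angle between any of tray_a, tray_b, tray_c, tray_d's own z axis and vertical above 0.35 rad).
It fails at once if the bottle, jar, movement or pliers is moved more than 20 mm (distance of any of oil_bottle, jar, movement, pliers from where it was at the start of the episode above 0.02 m).
It also fails if it takes over 67 s, if anything falls off the work surface, if the arm or the gripper's body presses on something with over 40 N, if the wrist force passes 120 N, or if a joint passes its speed limit or range.

### The arm

A 6-joint arm with a two-finger parallel gripper is mounted at the origin on the work surface. World frame = base frame: x ahead of the robot, y to its left, z up, the work surface at z = 0. Lengths are in m, angles in degrees, forces in N, time in s.
With the tool pointing down it reaches from about 0.375 to 0.925 m from the base axis. Payload 5.7 kg.
Tool frame: the origin (TCP) lies between the finger pads; the fingertips stand env.nose_length ahead of it and the grasp point (between the pads) lies 8 mm behind it (env.nose_length is the distance from the TCP to the fingertips, in m); z points along the fingers, y is the line along which they close (so a half turn about z gives the same grasp; the last joint's range is limited). The gripper opens to 88 mm and grips with 3 to 60 N. Pads are 20 mm wide; open, the fingers measure 115 mm over their backs; the gripper's body (75 mm by 178 mm) begins 61 mm behind the grasp point.
Start: joints at [67.317, 20.558, 86.54, -0, 72.909, -6.595], TCP at [0.166, 0.576, 0.234] pointing down, gripper open.
Joint ranges: [-170.27, 170.27], [-57.76, 135], [12.27, 136.19], [-55.21, 235.2], [11.17, 155.16], [-170.74, 170.74]. Speed limits (degrees/s): [136.94, 136.94, 180, 180, 180, 180].

### API

Orientations are given as [roll, pitch, yaw] about the fixed x, y, z axes, in that order (R = Rz(yaw) Ry(pitch) Rx(roll)).
In Python, from plant import readout, optics, close_job, env gives the robot as it stands. The module is installed in compiled form; this text tells all that it offers.
- The arm moves only by the tool apply_moves, never from a script. Its argument "increments" is a list of rows, each a list of 6 numbers: the shift along the tool's x, y, z in m, then the turn, a rotation vector about the tool's x, y, z in degrees. In form: [[x, y, z, rx, ry, rz], ...]. A call has 1 to 20 rows; each row is the pose to reach, as a shift and turn from the pose commanded when the call began, along the tool's axes at that moment; what a row does not reach only later rows make up. A row lasts 1/8 s, in which the tool goes at most 62.5 mm and 10.7 degrees, less where a joint would pass 70% of its speed; a pose out of reach is approached as far as the arm can. A call with a gripper value outside its range is refused whole. "fingers" is the finger opening in m, from 0 to 0.0878, set as the call begins (left out, the last holds). The fingers move at their own pace and stop on an object; "force" is the grip in N (left out, the last holds). Time passes only in rows, so rows that repeat a pose let the fingers close. It gives the time, the measured TCP pose, the force and the opening at its end, in the units of the state.
- readout.sense(): the state, without advancing time (a new reading comes with each control period).
- optics.camera(name): name is "scene" or "top"; returns the picture (400x640x3 uint8, blue, green, red); there is no depth.
- optics.calibration(name): a dict with "fov_y" (degrees; the focal length in pixels is half the picture's height over the tangent of half this angle, whatever the lens; pixels are square), "cx", "cy" (the principal point, pixels), "D" ([k1, k2, p1, p2, k3] as OpenCV has them; the pictures are not rectified), "xyz" and "orientation" of the camera in the world. Camera axes: x right, y down, z forward; pixel columns grow to the right and rows downward; lengths in m; the calibration is good to about 2 mm. A picture is of the moment at which its call begins. calibration takes no time and is no camera call.
- close_job(): hands the job in, once; it reports no verdict.
The state is a dict: "t": time; "joint_positions": joint angles; "qvel": joint speeds; "effort": joint torques, N m; "eef_pos": TCP position; "tcp_rot": TCP orientation; "force": force on the tool from outside, world axes, zero at the start; "ft_torque": the same for the moment, N m; "finger_gap": finger opening in m.
Only numpy, scipy, OpenCV 4.12 (cv2) and the standard library are available. Lean on these libraries where they do the work, as an engineer would, in place of code of your own. Each camera call takes 0.05 s, during which the arm holds its last target. There are 200 camera calls.

## Working session

There is one attempt and no reset: what is moved stays moved. The work goes in short steps, Python scripts to look and compute and a tool call to move; the robot and the scene stay as the last step left them, time stands still between calls to the robot, and variables do not carry over. Pictures are saved under pics/ and viewed, on a budget of 10 in all, crops included, one or two more only if the job needs it, and the job is handed in when it is done.

Besides the shell and the picture viewer there is one more tool, called after "Request:" as a command line: name --pt "numbers of a row" for each row, then --argument value for the rest. apply_moves: Moves the arm, as the interface text tells. Its arguments: {"type":"object","properties":{"increments":{"type":"array"},"fingers":{"type":"number"},"force":{"type":"number"}},"required":["increments"]}

```bash
mkdir -p pics
python3 - <<'E'
from plant import readout, optics, env
import cv2
for n in("scene","top"):
    cv2.imwrite(f"pics/{n}0.png",optics.camera(n)); print(n,optics.calibration(n))
print(readout.sense(), env.nose_length)
E
```

```text
scene {'fov_y': 55.652899970166544, 'cx': 326.0080956616563, 'cy': 198.59404835045714, 'D': array([-0.06846166,  0.        ,  0.        ,  0.        ,  0.        ]), 'xyz': array([1.08936282, 0.57981936, 0.71521169]), 'orientation': array([-1.28705387e+02,  3.81786682e-02,  1.38011487e+02])}
top {'fov_y': 48.73261919069196, 'cx': 311.2910450787777, 'cy': 197.0986808545058, 'D': array([0.0085879, 0.       , 0.       , 0.       , 0.       ]), 'xyz': array([0.27544034, 0.00421761, 1.50480306]), 'orientation': array([-169.0293503 ,   -0.9244767 ,  -91.64591588])}
{'t': 0.1, 'joint_positions': array([ 6.73167741e+01,  2.05920806e+01,  8.65918914e+01, -2.59171166e-04,
        7.29090050e+01, -6.59597604e+00]), 'qvel': array([ 0.03116784,  0.02659135, -0.14478235,  0.05189467, -0.03190795,
        0.01556657]), 'effort': array([ 1.48654613e-03, -5.16342795e+01, -2.71408600e+01,  6.79321191e-02,
        2.75722897e-02, -1.94786992e-05]), 'eef_pos': array([0.16604867, 0.57594055, 0.23291754]), 'tcp_rot': array([-1.79907610e+02, -1.04340554e-02,  1.63912818e+02]), 'force': array([ 0.32312864, -0.39529177,  0.17877787]), 'ft_torque': array([-0.02294728, -0.02294926, -0.03948223]), 'finger_gap': 0.08776036588716528} 0.011
```

View pics/scene0.png

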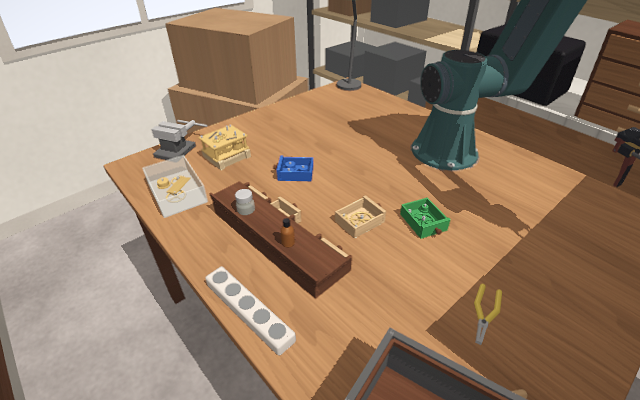

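View pics/top0.png

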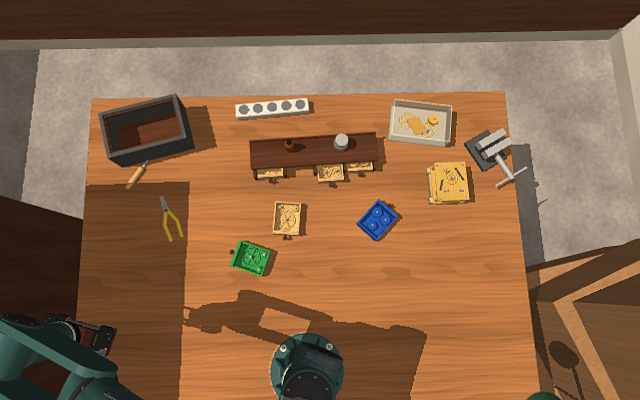

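Candidates for tray_d in the top view: the wooden tray (289,218), the green look-alike (252,258) and the blue look-alike (378,220). I choose the plain wooden one at (289,218), with its knob at (288,236). Bay2 at (302,172) looks empty, and tray_c at (330,173) stands out of bay1. Next is a close crop to check this.

```bash
cat > h.py <<'E'
import numpy as np, cv2
from scipy.spatial.transform import Rotation as R
from plant import optics
def cam(n):
    c=optics.calibration(n); f=200/np.tan(np.radians(c['fov_y']/2))
    K=np.array([[f,0,c['cx']],[0,f,c['cy']],[0,0,1]])
    return K,c['D'],R.from_euler('xyz',c['orientation'],degrees=True).as_matrix(),c['xyz']
def ray(n,uv,z):
    K,D,M,o=cam(n); p=cv2.undistortPoints(np.float64(uv).reshape(-1,1,2),K,D)[:,0]
    d=np.c_[p,np.ones(len(p))]@M.T
    return o+d*((z-o[2])/d[:,2])[:,None]
def proj(n,P):
    K,D,M,o=cam(n); rv=cv2.Rodrigues(M.T)[0]
    return cv2.projectPoints(np.float64(P).reshape(-1,3),rv,-M.T@o,K,D)[0][:,0]
E
python3 - <<'E'
from h import *
im=cv2.imread('pics/top0.png'); a=cv2.resize(im[125:245,240:390],None,fx=5,fy=5,interpolation=cv2.INTER_CUBIC)
cv2.imwrite('pics/crop1.png',a)
hsv=cv2.cvtColor(im,cv2.COLOR_BGR2HSV)
for p in [(280,205),(275,220),(303,220),(303,240),(262,150),(330,182),(315,200)]: print(p,hsv[p[1],p[0]])
E
```

```text
(280, 205) [ 18 141 173]
(275, 220) [ 15 146  98]
(303, 220) [ 13 163 105]
(303, 240) [ 13 167 185]
(262, 150) [ 10 168  97]
(330, 182) [  9 172  98]
(315, 200) [ 13 163 186]
```

View pics/crop1.png

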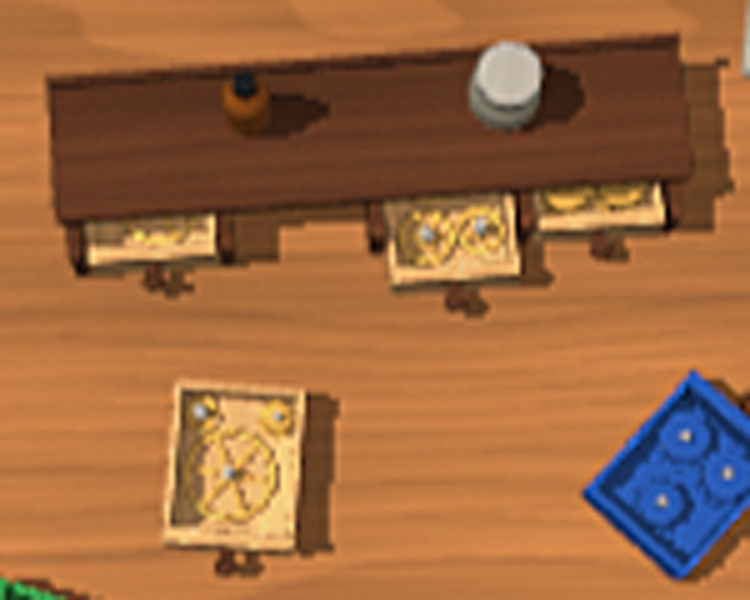

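The crop confirms that the wooden tray at (289,218) is tray_d, with its knob towards the robot. Bay2 is empty, and tray_c stands out of bay1. The fronts and corners are readable.

Run:
```python
from h import *
f=lambda l:np.array(l)/5+[240-.4,125-.4]
P=lambda l,z:ray('top',f(l),z)[:,:2]
fr=P([(58,221),(691,177)],.062); re=P([(47,77),(680,36)],.070)
print('front edge',fr,'rear',re,'widths',np.linalg.norm(fr[0]-fr[1]),np.linalg.norm(re[0]-re[1]))
yv=(fr[0]-fr[1]); yaw=np.arctan2(yv[1],yv[0])-np.pi/2; yv2=re[0]-re[1]
print('yaws',yaw,np.arctan2(yv2[1],yv2[0])-np.pi/2)
yaw=(yaw+np.arctan2(yv2[1],yv2[0])-np.pi/2)/2
X=np.array([np.cos(yaw),np.sin(yaw)]);Y=np.array([-X[1],X[0]])
O=(fr.mean(0)-.025*X+re.mean(0)-.125*X)/2; print('O',O,'yaw',yaw,np.degrees(yaw))
tr=lambda q:np.c_[(q-O)@X,(q-O)@Y]
print('bay2',O+.0515*Y)
dr=P([(178,381),(304,390)],.036); df=P([(163,546),(296,553)],.042)
print('d riser frame',tr(dr),tr(df)); print('world',dr,df)
v=dr.mean(0)-df.mean(0); print('d yaw',np.arctan2(v[1],v[0]), 'len',np.hypot(*v))
w=df[0]-df[1];print('front yaw',np.arctan2(-w[0],w[1]),np.hypot(*w))
print('c front',tr(P([(391,290),(519,278)],.042)),P([(391,290),(519,278)],.042))
print('a,b fronts',tr(P([(84,268),(217,259),(538,236),(668,228)],.042)))
# project rf frame check into both images
im=cv2.imread('pics/scene0.png');
def W(x,y,z): p=O+x*X+y*Y; return [p[0],p[1],z]
pts=[W(.025,.217,.062),W(.025,-.217,.062),W(.125,.217,.07),W(.125,-.217,.07)]+[[*p,.036] for p in dr]+[[*p,.042] for p in df]
a=cv2.resize(im[165:300,200:440],None,fx=3.3,fy=3.3,interpolation=cv2.INTER_CUBIC)
for p in proj('scene',pts): cv2.circle(a,tuple(int(v) for v in (p-[200,165]+.5)*3.3),2,(255,0,255),-1)
cv2.imwrite('pics/chk1.png',a)
```

```text
front edge [[ 0.65642605  0.17212396]
 [ 0.67670695 -0.25628002]] rear [[ 0.75508882  0.17830889]
 [ 0.77425597 -0.25300644]] widths 0.42888375936795553 0.4317410031684097
yaws 0.04730529308243714 0.044409609649132875
O [ 0.64069829 -0.04315151] yaw 0.04585745136578501 2.6274384224859135
bay2 [0.63833746 0.00829435]
d riser frame [[-0.08449295  0.14179022]
 [-0.09675214  0.05733138]] [[-0.19601806  0.15794328]
 [-0.20708536  0.07032392]]
world [[0.54979431 0.09461638]
 [0.54141972 0.00968436]] [[0.43764597 0.10563999]
 [0.43060689 0.01760541]]
d yaw -0.08476484050040574 len 0.11188228540459277
front yaw -0.07978831710479908 0.08831555014408526
c front [[-0.03319823 -0.00640481]
 [-0.03102646 -0.09400317]] [[ 0.60782857 -0.05107143]
 [ 0.61401369 -0.13847815]]
a,b fronts [[-0.00315992  0.2004496 ]
 [-0.00325304  0.11005651]
 [-0.00260351 -0.10957118]
 [-0.00327042 -0.19895523]]
```

View pics/chk1.png

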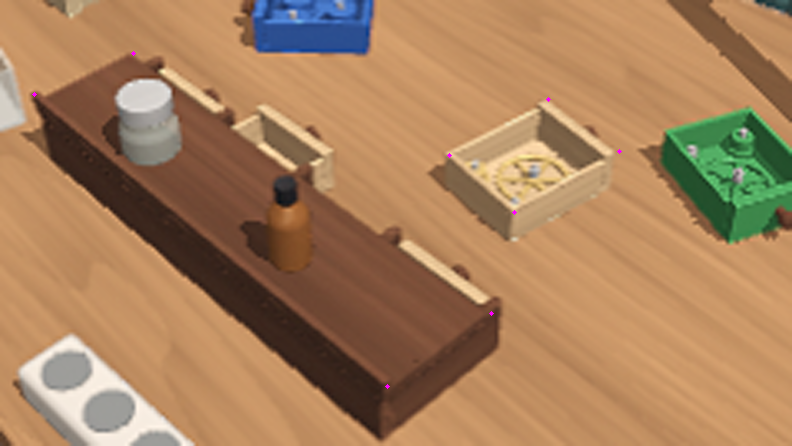

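Reprojection into the scene view agrees to about 1 px (riser corners and tray_d corners). The stowed fronts read x = -3 mm, so I take that as flush. First I push tray_c in with the fingers straddling its knob.

```bash
cat >> h.py <<'E'
yaw=.04586; O=np.array([.64070,-.04315]); X=np.array([np.cos(yaw),np.sin(yaw)]); Y=np.array([-X[1],X[0]])
def W(x,y,z): return np.array([*(O+x*X+y*Y),z])
def inc(p0,yaw0,p1,yaw1):
    M=R.from_euler('xyz',[180,0,yaw0],degrees=True); N=R.from_euler('xyz',[180,0,yaw1],degrees=True)
    print(np.round(M.inv().apply(np.array(p1)-p0),4), np.round((M.inv()*N).as_rotvec(degrees=True),2))
E
python3 - <<'E'
from h import *
print(W(-.062,-.0502,.16)); inc([.166,.576,.234],163.91,W(-.062,-.0502,.16),182.63)
E
```

```text
[ 0.58106655 -0.09613954  0.16      ]
[-0.5851 -0.5308  0.074 ] [ -0.     0.   -18.72]
```

Request:
apply_moves --pt "-0.05 -0.045 0.01 0 0 -2" --pt "-0.1 -0.09 0.02 0 0 -4" --pt "-0.14 -0.13 0.03 0 0 -6" --pt "-0.18 -0.165 0.04 0 0 -8" --pt "-0.22 -0.2 0.05 0 0 -10" --pt "-0.26 -0.236 0.06 0 0 -12" --pt "-0.3 -0.272 0.07 0 0 -14" --pt "-0.34 -0.308 0.074 0 0 -16" --pt "-0.38 -0.345 0.074 0 0 -18" --pt "-0.42 -0.381 0.074 0 0 -18.72" --pt "-0.46 -0.417 0.074 0 0 -18.72" --pt "-0.5 -0.454 0.074 0 0 -18.72" --pt "-0.54 -0.49 0.074 0 0 -18.72" --pt "-0.57 -0.517 0.074 0 0 -18.72" --pt "-0.5851 -0.5308 0.074 0 0 -18.72" --pt "-0.5851 -0.5308 0.074 0 0 -18.72" --pt "-0.5851 -0.5308 0.074 0 0 -18.72" --fingers 0.05

```text
t: 2.22
eef_pos: [0.5801, -0.0942, 0.1594]
tcp_rot: [179.9, -0.1, -177.3]
force: [-0.6, 0.4, 0.2]
finger_gap: 0.0502
```

Request:
apply_moves --pt "0 0 0.04 0 0 0" --pt "0 0 0.08 0 0 0" --pt "0 0 0.115 0 0 0" --pt "0 0 0.135 0 0 0" --pt "0 0 0.14 0 0 0" --pt "0 0 0.14 0 0 0"

```text
t: 2.98
eef_pos: [0.5811, -0.0948, 0.0201]
tcp_rot: [180.0, -0.0, -177.3]
force: [0.3, 0.4, 0.9]
finger_gap: 0.0497
```

Request:
apply_moves --pt "-0.006 0 0 0 0 0" --pt "-0.012 0 0 0 0 0" --pt "-0.018 0 0 0 0 0" --pt "-0.023 0 0 0 0 0" --pt "-0.028 0 0 0 0 0" --pt "-0.033 0 0 0 0 0" --pt "-0.037 0 0 0 0 0" --pt "-0.041 0 0 0 0 0" --pt "-0.044 0 0 0 0 0" --pt "-0.046 0 0 0 0 0" --pt "-0.046 0 0 0 0 0"

```text
t: 4.35
eef_pos: [0.6278, -0.0936, 0.0197]
tcp_rot: [-180.0, 0.0, -177.4]
force: [-0.8, -0.1, -1.2]
finger_gap: 0.0501
```

Run:
```python
from h import *
im=optics.camera('top'); s=optics.camera('scene')
a=cv2.resize(im[140:200,240:390],None,fx=5,fy=5,interpolation=cv2.INTER_CUBIC)
b=cv2.resize(s[175:265,210:360],None,fx=3.3,fy=3.3,interpolation=cv2.INTER_CUBIC)
b=cv2.copyMakeBorder(b,0,0,0,750-b.shape[1],0)
cv2.imwrite('pics/c2.png',np.vstack([a,b]))
```

```text
(no output)
```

View pics/c2.png

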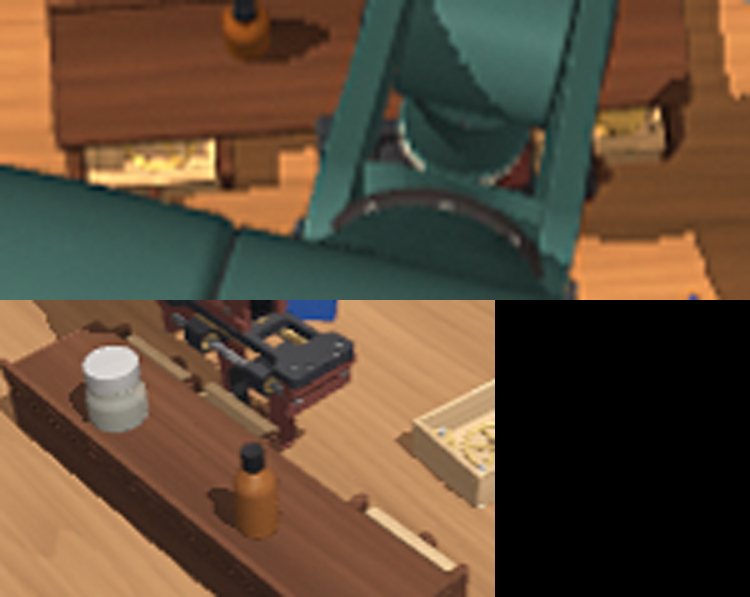

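Tray_c is in almost flush: in the scene crop its front lines up with the uprights at about (240,410), and the forces stayed small. I'll back off and rise, then check it uncovered.

Request:
apply_moves --pt "0.02 0 0 0 0 0" --pt "0.045 0 0 0 0 0" --pt "0.05 0 -0.03 0 0 0" --pt "0.06 0 -0.08 0 0 0" --pt "0.08 0.02 -0.12 0 0 0" --pt "0.12 0.05 -0.12 0 0 0" --pt "0.15 0.09 -0.12 0 0 0" --pt "0.17 0.13 -0.12 0 0 0" --pt "0.18 0.15 -0.12 0 0 0" --pt "0.18 0.15 -0.12 0 0 0" --pt "0.18 0.15 -0.12 0 0 0"

```text
t: 5.82
eef_pos: [0.4419, 0.0475, 0.1401]
tcp_rot: [-180.0, 0.1, -177.4]
force: [0.4, 0.8, -0.6]
finger_gap: 0.05
```

Run:
```python
from h import *
from plant import readout
im=optics.camera('top'); s=optics.camera('scene')
a=cv2.resize(im[140:200,240:390],None,fx=5,fy=5,interpolation=cv2.INTER_CUBIC)
b=cv2.resize(s[175:265,210:360],None,fx=3.3,fy=3.3,interpolation=cv2.INTER_CUBIC)
b=cv2.copyMakeBorder(b,0,0,0,750-b.shape[1],0)
cv2.imwrite('pics/c3.png',np.vstack([a,b]))
q=readout.sense(); print(q['eef_pos'],q['tcp_rot'])
inc(q['eef_pos'],q['tcp_rot'][2],[.4221,.0626,.08],175.36)
```

```text
[0.44177685 0.047219   0.13987723] [-1.79975839e+02  7.16212228e-02 -1.77417192e+02]
[0.019  0.0163 0.0599] [-0.   -0.    7.22]
```

View pics/c3.png

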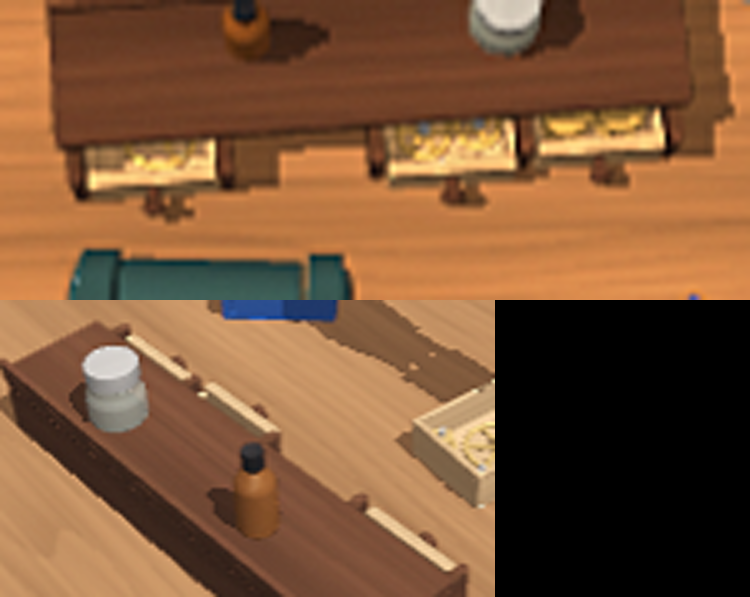

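Tray_c still reads about 5 mm out against the line through the two stowed fronts (top crop, front edge y≈177 at x≈455, line ≈167). I'll top that up later. Next I grip tray_d's knob.

Request:
apply_moves --pt "0.0165 0.0163 0.03 0 0 4" --pt "0.0165 0.0163 0.05 0 0 7.22" --pt "0.0165 0.0163 0.06 0 0 7.22" --pt "0.0165 0.0163 0.08 0 0 7.22" --pt "0.0165 0.0163 0.1 0 0 7.22" --pt "0.0165 0.0163 0.118 0 0 7.22" --pt "0.0165 0.0163 0.125 0 0 7.22" --pt "0.0165 0.0163 0.125 0 0 7.22"

```text
t: 6.92
eef_pos: [0.4237, 0.0632, 0.0145]
tcp_rot: [-180.0, -0.0, 175.4]
force: [0.1, 0.1, 1.3]
finger_gap: 0.0498
```

Run:
```python
from h import *
from plant import readout
s=optics.camera('scene')
b=cv2.resize(s[180:260,310:420],None,fx=5,fy=5,interpolation=cv2.INTER_CUBIC)
cv2.imwrite('pics/d1.png',b)
q=readout.sense(); print(q['eef_pos'],q['tcp_rot'],q['force'])
```

```text
[0.42389238 0.06327233 0.01487107] [-1.79994108e+02  1.88814686e-02  1.75411622e+02] [-0.65628066 -0.01496451  0.62653843]
```

View pics/d1.png

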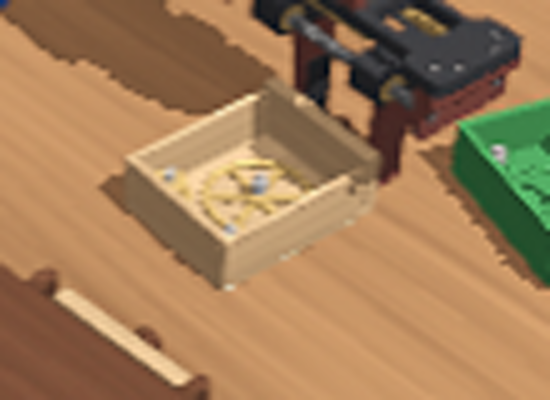

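The fingers straddle tray_d's knob behind the front board (fingers at about (310,80) and (385,130), tray at (250,190)). Closing on the knob.

Request:
apply_moves --pt "0 0 0 0 0 0" --pt "0 0 0 0 0 0" --pt "0 0 0 0 0 0" --pt "0 0 0 0 0 0" --pt "0 0 0 0 0 0" --fingers 0.005 --force 25

```text
t: 7.6
eef_pos: [0.4235, 0.0635, 0.0149]
tcp_rot: [-180.0, 0.0, 175.4]
force: [-1.8, -0.5, 4.0]
finger_gap: 0.0151
```

Run:
```python
from h import *
from plant import readout
q=readout.sense(); print(q['eef_pos'],q['tcp_rot'],q['force'],q['finger_gap'])
p,y=q['eef_pos'],q['tcp_rot'][2]
# face is ~13mm ahead of tool along tray; target raw riser: front at x=-.150 first, y=.0515
for fx in(-.145,-.05,-.003): print(fx); inc(p,y,W(fx-.0127,.0515,p[2]),182.63)
```

```text
[0.42345291 0.06347938 0.01485242] [-1.79991376e+02  1.28242345e-02  1.75415824e+02] [-1.78576532 -0.49100096  3.95547523] 0.015071672430559431
-0.145
[-0.0622 -0.0576 -0.    ] [ 0.    0.   -7.21]
-0.05
[-0.1564 -0.0457 -0.    ] [ 0.    0.   -7.21]
-0.003
[-0.203  -0.0398 -0.    ] [ 0.    0.   -7.21]
```

Gripped (opening 15 mm on the 16 mm knob). I drag the tray to stand before bay2 and square it up, then check.

Request:
apply_moves --pt "-0.004 -0.004 0 0 0 -0.5" --pt "-0.01 -0.01 0 0 0 -1.2" --pt "-0.018 -0.017 0 0 0 -2" --pt "-0.026 -0.024 0 0 0 -3" --pt "-0.034 -0.031 0 0 0 -4" --pt "-0.042 -0.039 0 0 0 -5" --pt "-0.05 -0.046 0 0 0 -6" --pt "-0.057 -0.053 0 0 0 -6.8" --pt "-0.0622 -0.0576 0 0 0 -7.21" --pt "-0.0622 -0.0576 0 0 0 -7.21" --pt "-0.0622 -0.0576 0 0 0 -7.21"

```text
t: 8.98
eef_pos: [0.477, 0.002, 0.0148]
tcp_rot: [179.9, -0.4, -177.4]
force: [-8.2, 3.3, 14.4]
finger_gap: 0.0149
```

Run:
```python
from h import *
from plant import readout
q=readout.sense(); print(q['eef_pos'],q['tcp_rot'],q['force'],q['finger_gap'])
im=optics.camera('top'); s=optics.camera('scene'); cv2.imwrite('pics/t4.png',im); cv2.imwrite('pics/s4.png',s)
a=cv2.resize(im[155:215,250:360],None,fx=5,fy=5,interpolation=cv2.INTER_CUBIC)
b=cv2.resize(s[185:265,270:400],None,fx=5,fy=5,interpolation=cv2.INTER_CUBIC)[:300]
b=cv2.resize(s[185:265,280:390],None,fx=5,fy=5,interpolation=cv2.INTER_CUBIC)[:300]
cv2.imwrite('pics/d2.png',np.vstack([a,b]))
```

```text
[0.47699116 0.001953   0.01478064] [ 179.91673797   -0.36575796 -177.35149002] [-8.24911315  3.3295466  14.44293875] 0.014890645132345401
```

View pics/d2.png

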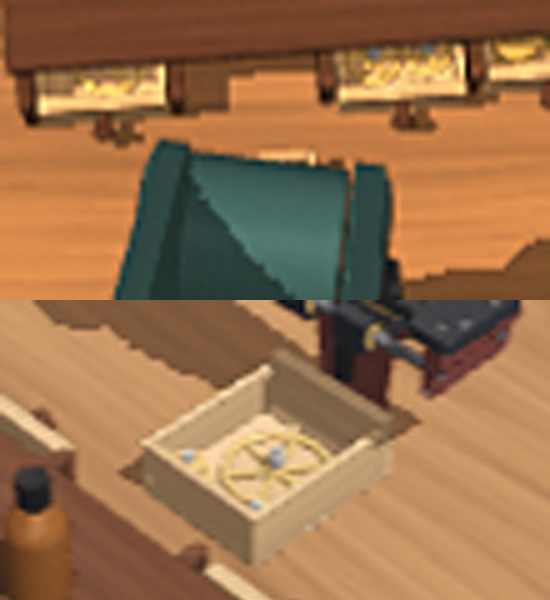

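Run:
```python
from h import *
f=lambda l:np.array(l)/5+[280-.4,185-.4]
q=ray('scene',f([(252,219),(145,143)]),.036)[:,:2]; print(q)
t=np.c_[(q-O)@X,(q-O)@Y]; print('rear corners riser',t,'mid',t.mean(0)); w=t[0]-t[1]; print('yaw rel',np.arctan2(-w[0],w[1]),np.hypot(*w))
# reference: d corners at start from scene0, in chk1 (scale 3.3): rear-left (514,212), rear-right(449,156)
q0=ray('scene',np.array([(513,211),(448,157)])/3.3+[200-.4,165-.4],.036)[:,:2]; print('start',q0,'top said .5498 .0946 / .5414 .0097')
# riser top front corners & upright ends in scene0: left top front (497,300)
r=ray('scene',np.array([(497,303),(133,56)])/3.3+[199.6,164.6],.062)[:,:2]; print('riser front top corners', np.c_[(r-O)@X,(r-O)@Y])
p=np.array([.477,.002]);print('tool riser',(p-O)@X,(p-O)@Y)
```

```text
[[ 0.59817623  0.04898723]
 [ 0.6007713  -0.03490277]]
rear corners riser [[-0.03825513  0.09398981]
 [-0.03950863  0.01006905]] mid [-0.03888188  0.05202943]
yaw rel -0.014935619082596926 0.08393012415405704
start [[0.54996862 0.09321252]
 [0.5434665  0.01097046]] top said .5498 .0946 / .5414 .0097
riser front top corners [[ 0.01523325  0.21329114]
 [ 0.02804694 -0.21319036]]
tool riser -0.16145803490130636 0.052607180743778376
```

Tray_d stands in front of bay2. Its rear mid-point is at riser y = 52.0 mm (target 51.5), and it is square within about 0.015 rad. Sliding in, with the tool eased up slightly.

Request:
apply_moves --pt "-0.004 -0.0005 -0.0006 0 0 0" --pt "-0.01 -0.0005 -0.0006 0 0 0" --pt "-0.016 -0.0005 -0.0006 0 0 0" --pt "-0.022 -0.0005 -0.0006 0 0 0" --pt "-0.028 -0.0005 -0.0006 0 0 0" --pt "-0.034 -0.0005 -0.0006 0 0 0" --pt "-0.04 -0.0005 -0.0006 0 0 0" --pt "-0.046 -0.0005 -0.0006 0 0 0" --pt "-0.052 -0.0005 -0.0006 0 0 0" --pt "-0.058 -0.0005 -0.0006 0 0 0"

```text
t: 10.32
eef_pos: [0.5391, 0.0033, 0.0153]
tcp_rot: [-180.0, -0.0, -177.4]
force: [-1.0, 0.2, -2.3]
finger_gap: 0.0154
```

Request:
apply_moves --pt "-0.006 0 0 0 0 0" --pt "-0.012 0 0 0 0 0" --pt "-0.018 0 0 0 0 0" --pt "-0.024 0 0 0 0 0" --pt "-0.03 0 0 0 0 0" --pt "-0.036 0 0 0 0 0" --pt "-0.042 0 0 0 0 0" --pt "-0.048 0 0 0 0 0" --pt "-0.054 0 0 0 0 0" --pt "-0.06 0 0 0 0 0"

```text
t: 11.58
eef_pos: [0.599, 0.0061, 0.0152]
tcp_rot: [-180.0, -0.0, -177.4]
force: [-0.9, 0.5, -1.1]
finger_gap: 0.0151
```

Request:
apply_moves --pt "-0.005 0 0 0 0 0" --pt "-0.01 0 0 0 0 0" --pt "-0.015 0 0 0 0 0" --pt "-0.018 0 0 0 0 0" --pt "-0.018 0 0 0 0 0"

```text
t: 12.2
eef_pos: [0.6175, 0.0068, 0.0154]
tcp_rot: [-180.0, 0.1, -177.4]
force: [1.1, 0.9, -2.4]
finger_gap: 0.0146
```

Request:
apply_moves --pt "0 0 0 0 0 0" --pt "0 0 0 0 0 0" --pt "0 0 0 0 0 0" --pt "0.02 0 0 0 0 0" --pt "0.045 0 0 0 0 0" --pt "0.07 0 -0.03 0 0 0" --pt "0.1 0 -0.06 0 0 0" --pt "0.13 0 -0.06 0 0 0" --pt "0.16 0 -0.06 0 0 0" --pt "0.18 0 -0.06 0 0 0" --pt "0.18 0 -0.06 0 0 0" --fingers 0.05

```text
t: 13.58
eef_pos: [0.4353, -0.0012, 0.0754]
tcp_rot: [180.0, -0.1, -177.4]
force: [0.1, -0.6, 0.7]
finger_gap: 0.0501
```

Run:
```python
from h import *
from plant import readout
q=readout.sense(); print(q['eef_pos'],q['tcp_rot'],q['force'],q['finger_gap'])
im=np.mean([optics.camera('top').astype(float) for _ in range(3)],0).astype(np.uint8); s=optics.camera('scene'); cv2.imwrite('pics/t5.png',im); cv2.imwrite('pics/s5.png',s)
a=cv2.resize(im[150:195,245:385],None,fx=5.6,fy=5.6,interpolation=cv2.INTER_CUBIC)
b=cv2.resize(s[185:270,240:370],None,fx=4,fy=4,interpolation=cv2.INTER_CUBIC)
b=cv2.copyMakeBorder(b,0,0,0,a.shape[1]-b.shape[1],0)
cv2.imwrite('pics/d3.png',np.vstack([a,b]))
# front-edge x per column: strongest bright->dark drop between riser x -40..+10 at z=.042
g=cv2.cvtColor(im,cv2.COLOR_BGR2LAB)[...,0].astype(np.float32)
def edge(yc):
    out=[]
    for dy in list(range(-36,-13,4))+list(range(14,37,4)):
        xs=np.arange(-.05,.012,.0005)
        uv=proj('top',np.array([W(x,yc+dy/1000,.042) for x in xs])).astype(np.float32)
        v=cv2.remap(g,uv[:,0].reshape(1,-1),uv[:,1].reshape(1,-1),cv2.INTER_LINEAR)[0]
        out.append(np.round(v[::8]).astype(int))
    return out
for yc in(.1545,.0515,-.0515,-.1545): print(yc,*edge(yc)[::3],sep='\n')
```

```text
[ 0.4352606  -0.00123471  0.07538666] [ 1.79990503e+02 -7.11558013e-02 -1.77398764e+02] [ 0.0707775  -0.59004678  0.71497452] 0.050146175534177856
0.1545
[152 144 135 137 144 144 145 144 145 149 138 104  84 193 220 214]
[152 147 136 135 144 148 124  79 130 155 112  92 106 173 212 202]
[150 153 145 139 141 143 145 148 148 147 136 106  90 187 222 204]
[150 153 148 141 140 143 145 148 149 145 108  93 113 180 221 177]
0.0515
[152 146 147 145 145 149 147 148 130  96 152 217 219 215 217 218]
[150 145 147 147 146 149 149 152 132  97 124 217 214 219 227 230]
[142 138 144 148 146 146 146 146 139 109  97 168 218 203 174 183]
[144 134 140 148 146 146 148 150 119  95 109 172 219 186 110 123]
-0.0515
[148 144 148 150 150 154 158 162 149 107  86 175 221 205 183 178]
[149 143 148 150 153 155 157 164 158 118  88 148 211 210 225 209]
[151 145 145 146 148 152 151 158 151 113  86 173 220 215 211 188]
[151 146 145 146 147 149 149 157 160 119  87 144 215 188 180 151]
-0.1545
[144 152 158 154 151 154 153 150 150 156 138  96  80 186 219 213]
[145 151 156 155 151 153 154 152 150 156 144 105  85 184 219 198]
[145 147 153 155 153 155 159 157 152 154 134  97  84 197 223 209]
[145 145 152 154 153 155 159 157 153 154 145 106  82 179 223 198]
```

View pics/d3.png

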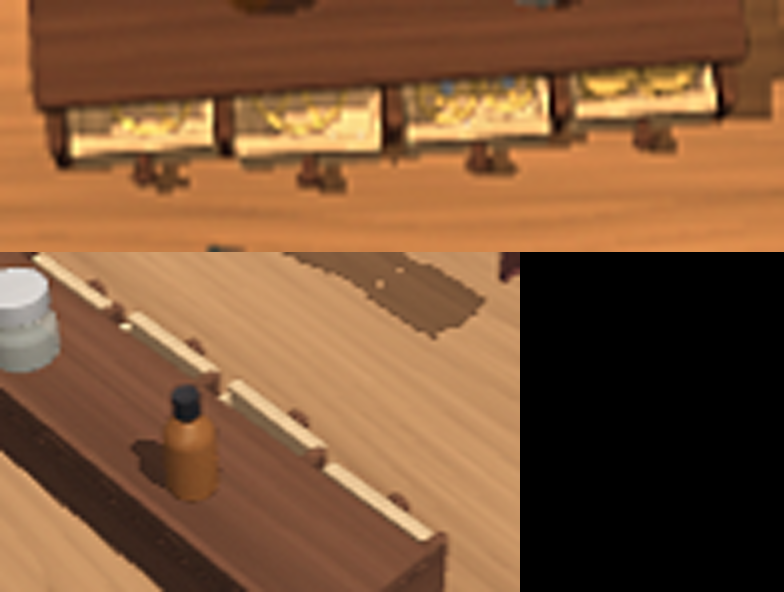

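All four trays are in their bays. In the crop, d at (305,155) and c at (475,140) still stand a few mm proud of a at (140,155) and b at (645,118). Next I measure the edge crossing at sub-pixel resolution.

```bash
cat > m.py <<'E'
from h import *
def fronts(im):
    g=cv2.cvtColor(im,cv2.COLOR_BGR2LAB)[...,0].astype(np.float32); xs=np.arange(-.03,.012,.0002)
    for yc in(.1545,.0515,-.0515,-.1545):
        o=[]
        for dy in np.r_[-36:-13:2,14:37:2]:
            uv=proj('top',np.array([W(x,yc+dy/1000,.042) for x in xs])).astype(np.float32)
            v=cv2.remap(g,uv[:,:1].T.copy(),uv[:,1:].T.copy(),cv2.INTER_LINEAR)[0]
            k=np.argmax(v>175); o.append((dy,1000*xs[k]))
        o=np.array(o); f=np.polyfit(*o.T,1); print(yc,'median x mm',np.round(np.median(o[:,1]),2),'slope',f[0].round(3),'sd',np.std(o[:,1]).round(2))
E
python3 - <<'E'
from m import *
fronts(cv2.imread('pics/t5.png'))
p=np.array([.43526,-.00123]);print('tool riser',(p-O)@X,(p-O)@Y)
E
```

```text
0.1545 median x mm 1.8 slope -0.009 sd 0.48
0.0515 median x mm -6.7 slope 0.052 sd 1.41
-0.0515 median x mm -5.0 slope 0.005 sd 0.44
-0.1545 median x mm 1.7 slope 0.004 sd 0.56
tool riser -0.2033022259532098 0.05129410221916413
```

Request:
apply_moves --pt "-0.03 0 0.02 0 0 0" --pt "-0.07 0 0.045 0 0 0" --pt "-0.11 0 0.055 0 0 0" --pt "-0.14 0 0.055 0 0 0" --pt "-0.16 0 0.055 0 0 0" --pt "-0.17 0 0.055 0 0 0" --pt "-0.178 0 0.055 0 0 0" --pt "-0.183 0 0.055 0 0 0" --pt "-0.187 0 0.055 0 0 0" --pt "-0.19 0 0.055 0 0 0" --pt "-0.193 0 0.055 0 0 0" --pt "-0.195 0 0.055 0 0 0" --pt "-0.195 0 0.055 0 0 0" --pt "-0.195 0 0.055 0 0 0"

```text
t: 15.52
eef_pos: [0.632, 0.0076, 0.0202]
tcp_rot: [-180.0, 0.0, -177.4]
force: [-0.7, 0.2, -1.2]
finger_gap: 0.0495
```

Request:
apply_moves --pt "0.012 0 0 0 0 0" --pt "0.03 0 0 0 0 0" --pt "0.06 0 0 0 0 0" --pt "0.06 -0.03 -0.04 0 0 0" --pt "0.06 -0.065 -0.055 0 0 0" --pt "0.06 -0.095 -0.045 0 0 0" --pt "0.06 -0.102 -0.02 0 0 0" --pt "0.06 -0.102 0 0 0 0" --pt "0.06 -0.102 0 0 0 0"

```text
t: 16.65
eef_pos: [0.5749, -0.097, 0.0193]
tcp_rot: [180.0, -0.1, -177.4]
force: [-1.2, -0.6, 0.8]
finger_gap: 0.0498
```

Run:
```python
from h import *
from plant import readout
q=readout.sense(); p=q['eef_pos'][:2]; print(q['eef_pos'],'tool riser',(p-O)@X,(p-O)@Y)
```

```text
[ 0.57486809 -0.09695851  0.01926662] tool riser -0.06822948417757586 -0.050733944606735616
```

Request:
apply_moves --pt "-0.015 0 0 0 0 0" --pt "-0.03 0 0 0 0 0" --pt "-0.04 0 0 0 0 0" --pt "-0.046 0 0 0 0 0" --pt "-0.05 0 0 0 0 0" --pt "-0.053 0 0 0 0 0" --pt "-0.056 0 0 0 0 0" --pt "-0.0575 0 0 0 0 0" --pt "-0.0585 0 0 0 0 0" --pt "-0.0585 0 0 0 0 0"

```text
t: 17.9
eef_pos: [0.635, -0.0944, 0.0201]
tcp_rot: [-180.0, 0.0, -177.4]
force: [-1.0, 0.1, -0.2]
finger_gap: 0.0498
```

Request:
apply_moves --pt "0.012 0 0 0 0 0" --pt "0.03 0 0 0 0 0" --pt "0.06 0 0 0 0 0" --pt "0.09 0 -0.04 0 0 0" --pt "0.13 0.02 -0.055 0 0 0" --pt "0.17 0.05 -0.055 0 0 0" --pt "0.19 0.05 -0.055 0 0 0" --pt "0.19 0.05 -0.055 0 0 0"

```text
t: 18.9
eef_pos: [0.441, -0.0528, 0.0756]
tcp_rot: [-180.0, -0.0, -177.4]
force: [1.0, -0.3, 0.2]
finger_gap: 0.0501
```

Run:
```python
from m import *
im=np.mean([optics.camera('top').astype(float) for _ in range(3)],0).astype(np.uint8); s=optics.camera('scene'); cv2.imwrite('pics/t6.png',im)
fronts(im)
a=cv2.resize(im[130:195,245:385],None,fx=5.6,fy=5.6,interpolation=cv2.INTER_CUBIC)
cv2.imwrite('pics/d4.png',a)
```

```text
0.1545 median x mm 1.8 slope -0.009 sd 0.49
0.0515 median x mm 2.8 slope -0.006 sd 0.58
-0.0515 median x mm 2.0 slope 0.005 sd 0.47
-0.1545 median x mm 1.7 slope 0.005 sd 0.58
```

View pics/d4.png

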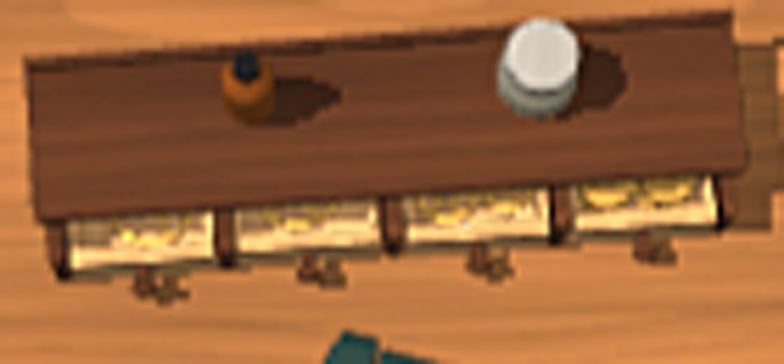

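All four fronts lie in one line within about 1 mm (1.8, 2.8, 2.0 and 1.7 mm in the same measure) and square within 0.01 rad. The bottle and jar are undisturbed, and the gripper is clear of everything.

```bash
python3 -c "
from plant import close_job; print(close_job())"
```

```text
the job is handed in; nothing more can be done
None
```

All four trays are put away under the riser, knob ends outwards, and the job is handed in at about 19 s of the 67 s allowed. I got no verdict back, so what follows rests on my own checks.

- **What I did:** I pushed tray_c home in bay1. I drew tray_d by its knob to bay2, slid it in, and let go. My first stop left c and d about 7–8 mm proud, so I topped both up with a second push on their fronts.
- **Fronts flush:** In the last top view, tray_c is within 0.3 mm of the two already-stowed trays and tray_d is about 1 mm deeper. The limit is 4 mm. This assumes those two trays, a and b, are themselves flush, because the camera's absolute x was off by a few mm.
- **Square:** All four fronts are within 0.01 rad of the riser.
- **Left alone:** In the last crop the bottle and jar look undisturbed. I did not measure the movement, the pliers or the look-alikes at the end, but the arm did not go near the movement or the pliers and nothing bumped the readings.
- **Forces:** The largest force component I read was about 14 N, pressing down while dragging tray_d. The tool was clear of everything when I handed in.

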